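# Clear the mounting board and present the mosaic tablet

## Task

First sweep the four loose stone chips off the dark mounting board with the wooden scraper block (not with the fingers) and set the scraper down on the table beside the board. Then draw the tallest mosaic tablet up out of the rack and hold it over the middle of the cleared board, its foot at least 80 mm above the board and leaned half way (about 45 degrees) between upright and flat with the mosaic face looking upward, as if about to lay it on the board. Finish while still holding it there; leave the other two tablets in the rack and the cup and jar undisturbed.

Things in the scene. Friction and masses are not known exactly. Their poses are not given: they have to be found in the camera images.
- board: fixed square mounting board, dark top on plywood, 170 x 170 mm, 22 mm high, lying on the table (left of centre as seen from the robot); origin at the centre of its underside, x and y along its edges, z up
- chip0_center (a point): centre of loose stone chip 0, 24 x 18 mm in plan and 12 mm high, 12 g; starts flat on the board
- chip1_center (a point): centre of loose stone chip 1, 20 x 20 mm in plan and 12 mm high, 12 g; starts flat on the board
- chip2_center (a point): centre of loose stone chip 2, 26 x 16 mm in plan and 12 mm high, 12 g; starts flat on the board
- chip3_center (a point): centre of loose stone chip 3, 22 x 18 mm in plan and 12 mm high, 12 g; starts flat on the board
- scraper_center (a point): centre (half-way up, 30 mm over its underside) of the scraper block standing on the table: black rubber foot 140 x 32 x 14 mm high, on it a wooden grip 110 mm long, 26 mm wide, up to 60 mm over the underside; x along its length, y across it, z up; about 0.2 kg; grasp across the wooden grip from above
- rack: fixed wooden slotted rack 190 x 110 mm, 55 mm high; origin at the centre of its underside; three slots 17 mm wide that run along its y, at x = -55, 0 and +55 mm, their floor 10 mm over the table; one tablet stands in each, in any order
- tablet_tall_center (a point): centre (half-way up) of the tallest tablet, 130 mm high, 80 mm wide, 14 mm thick (10 mm slab with a 4 mm mosaic on the +x side; the top 30 mm is bare slab, 10 mm thick, from x = -7 to x = +3 mm), about 0.24 kg; x is the way the mosaic face looks (starts away from the robot), y along its width, z towards its top edge
- tablet_tall: the same tallest tablet; origin at the centre of its foot (underside), same axes
- tablet_wide: another tablet, 85 mm high, 95 mm wide, 14 mm thick; origin at the centre of its underside; stays in the rack
- tablet_small: another tablet, 90 mm high, 55 mm wide, 14 mm thick; origin at the centre of its underside; stays in the rack
- cup: open black plastic cup, 68 mm across, 60 mm high, beyond and between board and rack; origin at the centre of its underside; bystander
- jar: closed amber jar, 60 mm across, 75 mm high, beyond the board; origin at the centre of its underside; bystander
Not all that is in view belongs to the job. Of the things shaped like the board, the plywood one is meant.

How it is judged:
On the way, in this order (a step that is already met when the one before it is completed fails the run):
1. all four chips are off the board while the scraper is in the gripper (height (world z) of each of chip0_center, chip1_center, chip2_center, chip3_center below 0.021 m and contact force between the fingers and scraper above 0.5 N), for 0.1 s.
2. the scraper is let go and at rest on the table, off the board (height (world z) of scraper_center below 0.042 m and contact force between the fingers and scraper below 0.1 N and linear speed of scraper below 0.02 m/s), for 0.1 s.
3. the tallest tablet is drawn right up out of the rack, in the gripper (z of tablet_tall in the frame of rack above 0.065 m and contact force between the fingers and tablet_tall above 1 N), for 0.1 s.
At the end, for the whole second after the job is handed in: gripper alone holds the tallest tablet still, centre within 60 mm (level) of the board centre, foot over 68 mm above the board, face looking up at 29-61 deg from vertical, top edge higher (lean under 65 deg); chips off the board, scraper at rest on the table (height (world z) of each of chip0_center, chip1_center, chip2_center, chip3_center below 0.021 m and height (world z) of scraper_center below 0.042 m and linear speed of scraper below 0.02 m/s and angle between tablet_tall's own x axis and vertical between 0.5 and 1.07 rad and angle between tablet_tall's own z axis and vertical below 1.13 rad and height (world z) of tablet_tall above 0.09 m and horizontal distance between tablet_tall_center and board below 0.06 m and contact force between the fingers and tablet_tall above 1 N and contact force between tablet_tall and rack below 0.1 N and contact force between tablet_tall and board below 0.1 N and contact force between tablet_tall and scraper below 0.1 N and linear speed of tablet_tall below 0.03 m/s); the arm keeps its last pose, push and grip.
It fails at once if a finger pushes a chip (contact force between the fingers and chip0 above 1 N or contact force between the fingers and chip1 above 1 N or contact force between the fingers and chip2 above 1 N or contact force between the fingers and chip3 above 1 N).
It fails at once if another tablet is lifted or tipped in the rack (distance of any of tablet_wide, tablet_small from where it was at the start of the episode above 0.03 m or angle between any of tablet_wide, tablet_small's own z axis and vertical above 0.4 rad).
It fails at once if the cup or the jar is shoved or tipped (distance of any of cup, jar from where it was at the start of the episode above 0.04 m or angle between any of cup, jar's own z axis and vertical above 0.4 rad).
It also fails if it takes over 58 s, if anything falls off the work surface, if the arm or the gripper's body presses on something with over 40 N, if the wrist force passes 120 N, or if a joint passes its speed limit or range.

## Robot

A 6-joint arm with a two-finger parallel gripper is mounted at the origin on the work surface. World frame = base frame: x ahead of the robot, y to its left, z up, the work surface at z = 0. Lengths are in m, angles in rad, forces in N, time in s.
With the tool pointing down it reaches from about 0.35 to 0.775 m from the base axis. Payload 7.3 kg.
Tool frame: the origin (TCP) lies between the finger pads; the fingertips stand 8 mm ahead of it and the grasp point (between the pads) lies 11 mm behind it (tip_extent is the distance from the TCP to the fingertips, in m); z points along the fingers, x is the direction in which the jaws open and shut, and the axes are right-handed (so a half turn about z gives the same grasp; the last joint's range is limited). The gripper opens to 92 mm and grips with 3 to 60 N. Pads are 19 mm wide; open, the fingers measure 130 mm over their backs; the gripper's body (75 mm by 190 mm) begins 47 mm behind the grasp point.
Start: joints at [-1.293, 0.342, 1.524, -0, 1.275, -0.146], TCP at [0.216, -0.479, 0.235] pointing down, gripper open.
Joint ranges: [-2.53, 2.53], [-0.77, 2.02], [0.04, 2.7], [-1, 4.14], [0.28, 2.66], [-3.11, 3.11]. Speed limits (rad/s): [2.57, 2.57, 3.14, 3.14, 3.14, 3.14].

## Interface

Orientations are given as a unit quaternion [x, y, z, w].
In Python, from workcell import * gives the robot as it stands.
- The arm moves only by the tool arm_command, never from a script. Its argument "motion" is a list of rows, each an object with "linear": the shift along the tool's x, y, z in mm, a list of three; "angular": the turn, a rotation vector about the tool's x, y, z in rad, a list of three. A call has 1 to 20 rows; each row shifts and turns the commanded pose from where the row before left it, along the tool's axes as they then stand; what a row does not reach is not made up. A row lasts 1/10 s, in which the tool goes at most 50 mm and 8.59 degrees, less where a joint would pass 70% of its speed; a pose out of reach is approached as far as the arm can. A call with a gripper value outside its range is refused whole. "jaw" is the opening, from 0 (shut) to 1 (fully open), set as the call begins (left out, the last holds). The fingers move at their own pace and stop on an object; "newtons" is the grip in N (left out, the last holds). Time passes only in rows, so rows that do not move let the fingers close. It gives the time, the measured TCP pose, the force and the opening at its end, in the units of the state.
- get_obs(): the state, without advancing time (a new reading comes with each control period).
- camera(name): name is "side" or "top" or "wrist"; returns a dict with "color" (400x640x3 uint8, red, green, blue), "fx", "fy", "cx", "cy" (pixels), "cam_to_world" (4x4, takes a point from camera to world coordinates). Camera axes: x right, y down, z forward; pixel columns grow to the right and rows downward; lengths in m; the calibration is good to about 2 mm. A picture is of the moment at which its call begins. There is no depth.
- close_job(): hands the job in, once; it reports no verdict.
The state is a dict: "time_s": time; "qpos": joint angles; "qvel": joint speeds; "joint_torque": joint torques, N m; "eef_pos": TCP position; "eef_rot": TCP orientation; "force": force on the tool from outside, world axes, zero at the start; "torque": the same for the moment, N m; "grip_width": opening from 0.0 (shut) to 1.0 (fully open).
Only numpy, scipy, OpenCV 4.12 (cv2) and the standard library are available. Lean on these libraries where they do the work, as an engineer would, in place of code of your own. Each camera call takes 0.05 s, during which the arm holds its last target.

## Working session

There is one attempt and no reset: what is moved stays moved. The work goes in short steps, Python scripts to look and compute and a tool call to move; the robot and the scene stay as the last step left them, time stands still between calls to the robot, and variables do not carry over. Pictures are saved under pics/ and viewed, and the job is handed in when it is done.

Besides the shell and the picture viewer there is one more tool, called as a command line: name --argument value ..., lists and objects as JSON in quotes. arm_command: Moves the arm, as the interface text tells. Its arguments: {"type":"object","properties":{"motion":{"type":"array","items":{"type":"object","properties":{"linear":{"type":"array","items":{"type":"number"}},"angular":{"type":"array","items":{"type":"number"}}}}},"jaw":{"type":"number"},"newtons":{"type":"number"}},"required":["motion"]}

```bash
ls; mkdir -p pics; cat > h.py <<'E'
from workcell import *
import numpy as np, cv2
def snap(n,f):
    c=camera(n); cv2.imwrite('pics/'+f,c['color'][:,:,::-1]); 
    np.savez('pics/'+f[:-4]+'.npz',**{k:np.array(v) for k,v in c.items()}); return c
def load(f): return dict(np.load('pics/'+f+'.npz'))
def p2w(c,u,v,z):
    T=np.array(c['cam_to_world']); d=T[:3,:3]@np.array([(u-c['cx'])/c['fx'],(v-c['cy'])/c['fy'],1.])
    o=T[:3,3]; return o+d*(z-o[2])/d[2]
def w2p(c,P):
    T=np.linalg.inv(np.array(c['cam_to_world'])); q=T[:3,:3]@np.array(P,float)+T[:3,3]
    return np.array([c['fx']*q[0]/q[2]+c['cx'],c['fy']*q[1]/q[2]+c['cy']])
def crop(f,x0,y0,x1,y1,s,out):
    im=cv2.imread('pics/'+f+'.png')[y0:y1,x0:x1]; cv2.imwrite('pics/'+out,cv2.resize(im,None,fx=s,fy=s,interpolation=cv2.INTER_CUBIC))
E
python3 - <<'E'
from h import *
print(get_obs())
for n in ['top','side','wrist']:
    c=snap(n,n+'0.png'); print(n,c['fx'],c['cx'],c['cy'],np.round(c['cam_to_world'],3).tolist())
E
```

```text
pics
{'time_s': 0.0, 'qpos': array([-1.29300668e+00,  3.42718526e-01,  1.52501349e+00,  2.77031735e-05,
        1.27542164e+00, -1.45968147e-01]), 'qvel': array([-0.00029353, -0.00064109, -0.00035309, -0.00065279, -0.0027937 ,
        0.00110906]), 'joint_torque': array([ 1.01483653e-03, -4.31233478e+01, -2.44216472e+01,  7.17783440e-02,
        5.60102658e-02, -1.20362083e-04]), 'eef_pos': array([ 0.21580644, -0.47815599,  0.23404837]), 'eef_rot': array([ 8.39994206e-01, -5.42594806e-01, -5.78318263e-04, -5.24314560e-04]), 'force': array([ 0.53124662,  0.48288753, -0.79020112]), 'torque': array([-0.05095416,  0.03489653, -0.0008705 ]), 'grip_width': 0.9993042701759487}
top 520.1399652810289 314.2032698195109 194.19172043535556 [[0.01, -0.997, 0.082, 0.358], [-1.0, -0.011, -0.004, 0.062], [0.005, -0.082, -0.997, 1.603], [0.0, 0.0, 0.0, 1.0]]
side 416.285725687084 318.9870205707727 198.01815462292117 [[-0.968, -0.184, 0.169, 0.305], [-0.25, 0.697, -0.672, 0.805], [0.006, -0.693, -0.721, 0.862], [0.0, 0.0, 0.0, 1.0]]
wrist 278.00741098490084 317.29159055085637 201.17282952163632 [[0.412, -0.871, -0.267, 0.288], [-0.911, -0.394, -0.119, -0.445], [-0.001, 0.292, -0.956, 0.384], [0.0, 0.0, 0.0, 1.0]]
```

View pics/top0.png

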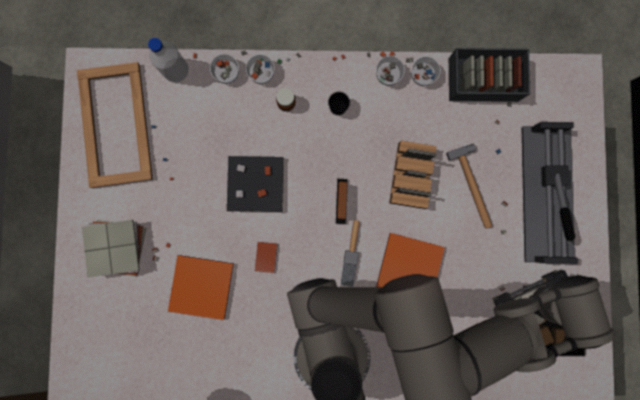

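View pics/side0.png

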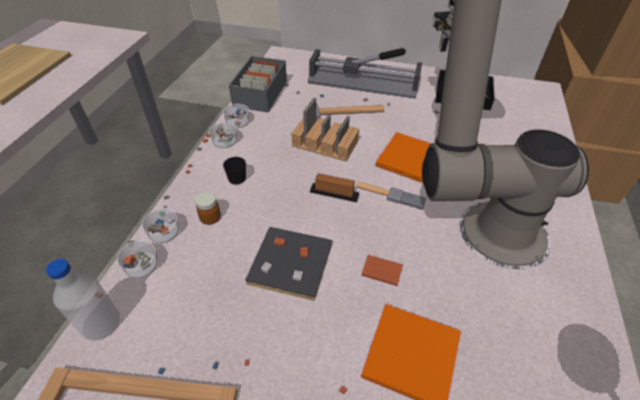

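View pics/wrist0.png

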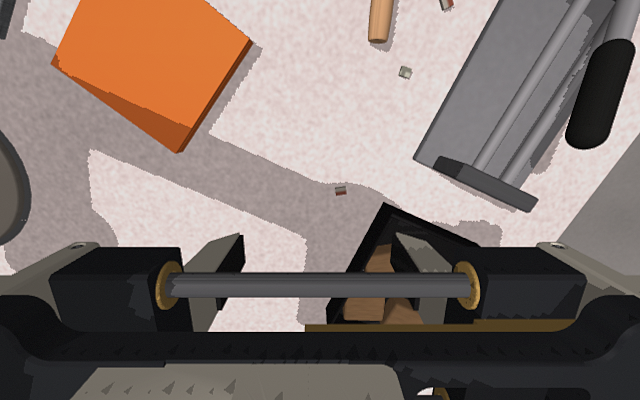

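In the top view, these could be mistaken for the targets:
- **Board:** dark/plywood at (256,184). The orange squares at (202,288) and (412,265) and the tile stack at (112,248) are shaped like it, and so is the frame.
- **Scraper:** the wood-on-black block at (342,201). Lookalikes are the spatula at (351,255), the hammer at (470,185) and the brick at (266,257).
- **Rack:** the wooden one at (414,175). The black box of tiles at (489,75) could be confused with it.

I'll check these in close crops.

```bash
python3 - <<'E'
from h import *
crop('top0',215,80,455,235,3.3,'c1.png')
crop('side0',225,90,425,310,2.7,'c2.png')
crop('top0',380,130,460,220,6.5,'c3.png')
crop('side0',280,90,370,165,8,'c4.png')
E
```

```text
(no output)
```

View pics/c1.png

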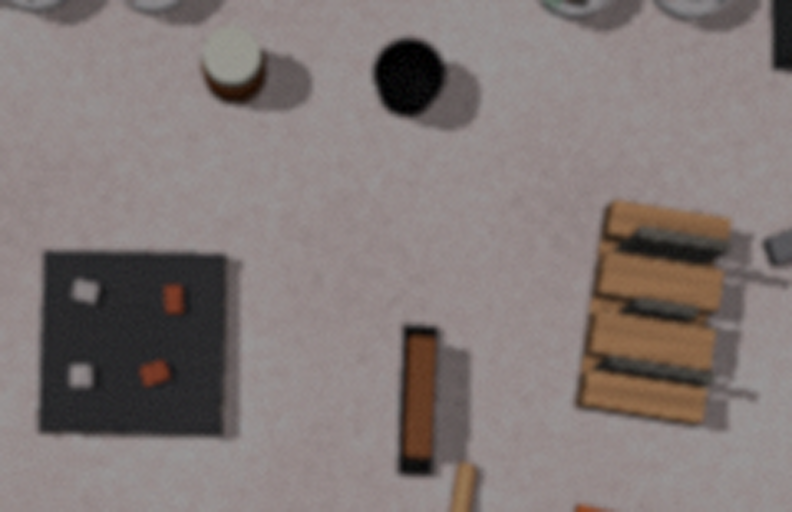

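View pics/c2.png

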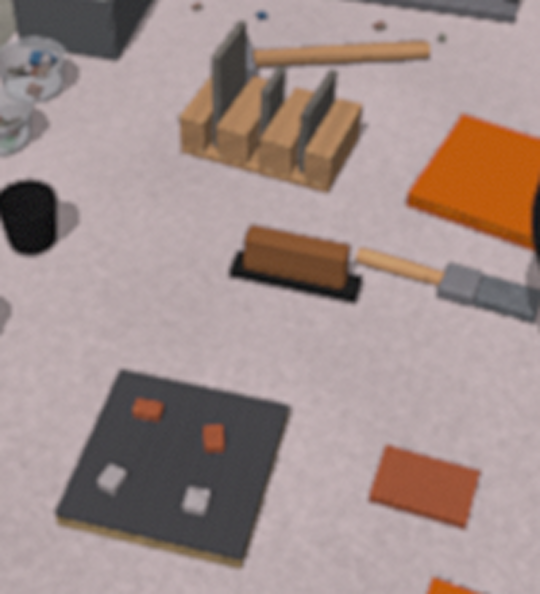

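View pics/c3.png

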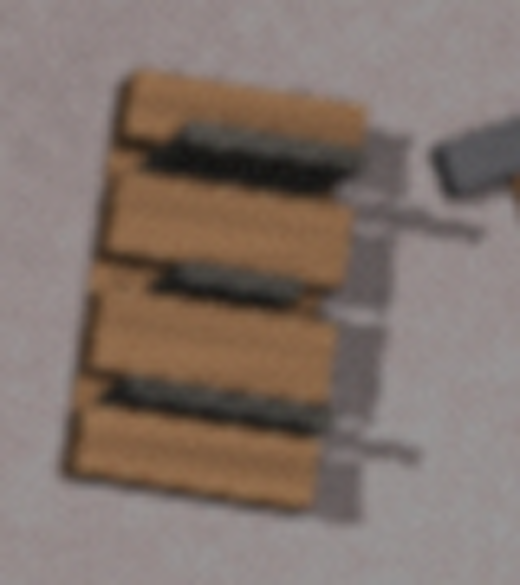

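View pics/c4.png

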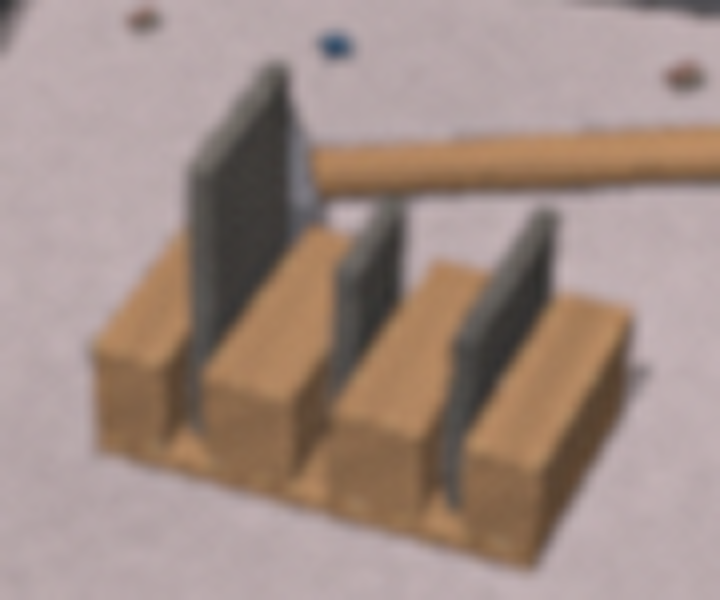

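```bash
python3 - <<'E'
from h import *
c=load('top0'); s=load('side0')
def f(name,pts,z,sc=3.3,o=(215,80),cc=c):
    P=np.array([p2w(cc,(a/sc)+o[0],(b/sc)+o[1],z) for a,b in pts]); print(name,np.round(P[:,:2],4).tolist(),'mean',np.round(P.mean(0)[:2],4),
      'edges',[ (round(float(np.hypot(*(P[(i+1)%len(P)]-P[i])[:2])),3), round(float(np.degrees(np.arctan2(*(P[(i+1)%len(P)]-P[i])[1::-1]))),1)) for i in range(len(P))])
    return P
f('board',[(44,252),(226,255),(223,436),(39,432)],.022)
f('boardS',[(122,371),(290,406),(242,562),(59,517)],.022,2.7,(225,90),s)
f('scr foot',[(404,325),(438,326),(433,473),(400,472)],.014)
f('scr wood',[(405,335),(436,335),(433,460),(404,460)],.06)
f('scrfootS',[(236,257),(361,284),(357,299),(231,274)],.014,2.7,(225,90),s)
f('scrwoodS',[(246,228),(349,248)],.058,2.7,(225,90),s)
f('chips',[(87,291),(174,299),(81,376),(155,373)],.034)
f('chipsS',[(147,406),(213,432),(112,476),(196,494)],.034,2.7,(225,90),s)
f('rack',[(130,72),(367,105),(317,508),(72,472)],.055,6.5,(380,130))
f('rackS',[(93,350),(185,228),(633,312),(545,465)],.055,8,(280,90),s)
f('tall',[(185,122),(362,147),(357,170),(178,147)],.14,6.5,(380,130))
f('tallS',[(190,163),(270,65),(290,70),(215,175)],.14,8,(280,90),s)
f('small S',[(335,265),(380,200),(403,207),(355,275)],.1,8,(280,90),s)
f('wide S',[(455,345),(535,210),(555,215),(475,355)],.095,8,(280,90),s)
f('cup',[(409,76)],.06); f('jar',[(233,58)],.075)
E
```

```text
board [[0.6013, 0.32], [0.6004, 0.151], [0.4321, 0.1512], [0.434, 0.3206]] mean [0.517  0.2357] edges [(0.169, -90.3), (0.168, 179.9), (0.169, 89.4), (0.167, -0.2)]
boardS [[0.5991, 0.1582], [0.4317, 0.1585], [0.4329, 0.3303], [0.5979, 0.328]] mean [0.5154 0.2437] edges [(0.167, 179.9), (0.172, 89.6), (0.165, -0.8), (0.17, -89.6)]
scr foot [[0.5377, -0.0152], [0.5371, -0.0469], [0.4004, -0.043], [0.401, -0.0125]] mean [ 0.469  -0.0294] edges [(0.032, -91.1), (0.137, 178.4), (0.031, 88.9), (0.137, -1.2)]
scr wood [[0.5234, -0.014], [0.5237, -0.042], [0.4108, -0.0399], [0.4105, -0.0138]] mean [ 0.4671 -0.0274] edges [(0.028, -89.4), (0.113, 178.9), (0.026, 90.6), (0.113, -0.1)]
scrfootS [[0.5356, -0.0304], [0.3976, -0.0249], [0.3976, -0.0023], [0.534, -0.0042]] mean [ 0.4662 -0.0154] edges [(0.138, 177.7), (0.023, 90.1), (0.136, -0.8), (0.026, -86.5)]
scrwoodS [[0.5248, -0.0317], [0.4145, -0.0297]] mean [ 0.4696 -0.0307] edges [(0.11, 178.9), (0.11, -1.1)]
chips [[0.5637, 0.2777], [0.5572, 0.1975], [0.4852, 0.2814], [0.4887, 0.2137]] mean [0.5237 0.2426] edges [(0.08, -94.7), (0.111, 1
[... 681 characters left out ...]
0.01, 167.4), (0.079, 83.2), (0.012, -15.7)]
tallS [[0.6105, -0.2106], [0.5986, -0.2827], [0.5901, -0.2813], [0.5993, -0.2055]] mean [ 0.5996 -0.245 ] edges [(0.073, -99.4), (0.009, 170.7), (0.076, 83.1), (0.012, -24.5)]
small S [[0.555, -0.2158], [0.5484, -0.2619], [0.5386, -0.2596], [0.5461, -0.2116]] mean [ 0.547  -0.2372] edges [(0.046, -98.1), (0.01, 167.1), (0.049, 81.2), (0.01, -25.3)]
wide S [[0.5007, -0.1853], [0.4894, -0.2781], [0.4812, -0.2768], [0.4921, -0.1813]] mean [ 0.4909 -0.2304] edges [(0.093, -96.9), (0.008, 171.3), (0.096, 83.4), (0.009, -25.1)]
cup [[0.7617, -0.016]] mean [ 0.7617 -0.016 ] edges [(0.0, 0.0)]
jar [[0.7726, 0.1444]] mean [0.7726 0.1444] edges [(0.0, 0.0)]
```

Top view, confirmed in the crops:
- The plywood-edged dark board is at (256,184) with its 4 chips.
- The scraper is at (342,201).
- The tallest tablet is in the rack's farthest slot. Its top edge runs from (408,149) to (435,155).

Next I'll plan the reach to the scraper.

```bash
cat >> h.py <<'E'
from scipy.spatial.transform import Rotation as Ro
def down(a_deg): # tool down, tool x at world yaw a
    a=np.radians(a_deg); x=np.array([np.cos(a),np.sin(a),0]); z=np.array([0,0,-1.]); return Ro.from_matrix(np.c_[x,np.cross(z,x),z])
def plan(p,R):
    o=get_obs(); R0=Ro.from_quat(o['eef_rot']); rv=(R0.inv()*R).as_rotvec()
    print('t',round(o['time_s'],2),'pos',np.round(o['eef_pos'],4),'turn(tool)',np.round(rv,3),'shift after turn mm',np.round(R.inv().apply(np.array(p)-o['eef_pos'])*1000,1),
     'shift w/o turn',np.round(R0.inv().apply(np.array(p)-o['eef_pos'])*1000,1),'F',np.round(o['force'],1),'grip',round(float(o['grip_width']),3),'q',np.round(o['qpos'],2))
E
python3 - <<'E'
from h import *
plan([.468,-.0285,.12],down(-91))
E
```

```text
t 0.15 pos [ 0.2158 -0.4783  0.2342] turn(tool) [0.    0.001 0.441] shift after turn mm [-454.1 -244.3  114.2] shift w/o turn [-306.1 -414.8  114.6] F [-0.1  0.   0.1] grip 0.999 q [-1.29  0.34  1.52 -0.    1.28 -0.15]
```

arm_command --motion '[{"linear": [0, 0, 0], "angular": [0, 0, 0.11]}, {"linear": [0, 0, 0], "angular": [0, 0, 0.11]}, {"linear": [0, 0, 0], "angular": [0, 0, 0.11]}, {"linear": [0, 0, 0], "angular": [0, 0, 0.11]}, {"linear": [-35, -18.8, 0]}, {"linear": [-35, -18.8, 0]}, {"linear": [-35, -18.8, 0]}, {"linear": [-35, -18.8, 0]}, {"linear": [-35, -18.8, 0]}, {"linear": [-35, -18.8, 0]}, {"linear": [-35, -18.8, 0]}, {"linear": [-35, -18.8, 0]}, {"linear": [-35, -18.8, 0]}, {"linear": [-35, -18.8, 0]}, {"linear": [-35, -18.8, 0]}, {"linear": [-35, -18.8, 0]}, {"linear": [-34, -18.7, 0]}, {"linear": [0, 0, 38]}, {"linear": [0, 0, 38]}, {"linear": [0, 0, 38]}]' --jaw 0.7

```text
invalid input
```

```bash
python3 - <<'E'
from h import *
c=snap('wrist','w1.png'); snap('top','top1.png')
plan([.468,-.0285,.039],down(-91))
for P in [(.468,-.0285,.06),(.523,-.0285,.06),(.413,-.0285,.06)]: print(w2p(c,P))
E
```

```text
t 0.25 pos [ 0.2159 -0.4784  0.2344] turn(tool) [0.    0.001 0.441] shift after turn mm [-454.2 -244.3  195.4] shift w/o turn [-306.3 -414.8  195.7] F [-0.4  0.6  0.2] grip 1.004 q [-1.29  0.34  1.52  0.    1.28 -0.15]
[ -81.12186948 -341.62561198]
[ -78.80312944 -448.97712939]
[ -83.14185076 -248.10583339]
```

View pics/w1.png

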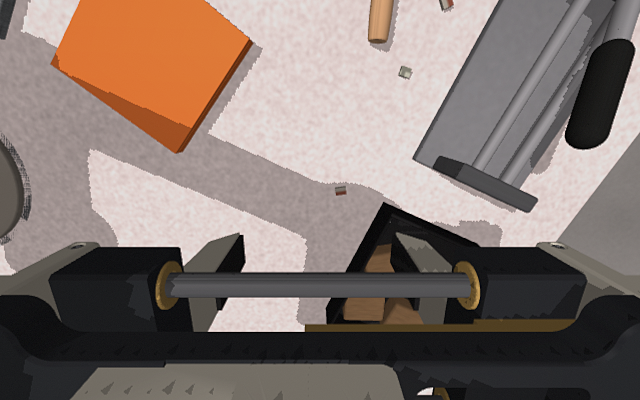

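The call was refused and nothing moved. Most likely each row needs both fields, so I'll resend it with both.

arm_command --motion '[{"linear": [0, 0, 0], "angular": [0, 0, 0.11]}, {"linear": [0, 0, 0], "angular": [0, 0, 0.11]}, {"linear": [0, 0, 0], "angular": [0, 0, 0.11]}, {"linear": [0, 0, 0], "angular": [0, 0, 0.11]}, {"linear": [-35, -18.8, 0], "angular": [0, 0, 0]}, {"linear": [-35, -18.8, 0], "angular": [0, 0, 0]}, {"linear": [-35, -18.8, 0], "angular": [0, 0, 0]}, {"linear": [-35, -18.8, 0], "angular": [0, 0, 0]}, {"linear": [-35, -18.8, 0], "angular": [0, 0, 0]}, {"linear": [-35, -18.8, 0], "angular": [0, 0, 0]}, {"linear": [-35, -18.8, 0], "angular": [0, 0, 0]}, {"linear": [-35, -18.8, 0], "angular": [0, 0, 0]}, {"linear": [-35, -18.8, 0], "angular": [0, 0, 0]}, {"linear": [-35, -18.8, 0], "angular": [0, 0, 0]}, {"linear": [-35, -18.8, 0], "angular": [0, 0, 0]}, {"linear": [-35, -18.8, 0], "angular": [0, 0, 0]}, {"linear": [-34, -18.7, 0], "angular": [0, 0, 0]}, {"linear": [0, 0, 38], "angular": [0, 0, 0]}, {"linear": [0, 0, 38], "angular": [0, 0, 0]}, {"linear": [0, 0, 38], "angular": [0, 0, 0]}]' --jaw 0.7

```text
time_s: 2.25
eef_pos: [0.4676, -0.028, 0.1196]
eef_rot: [-0.702, 0.712, -0.0, 0.0]
force: [0.6, 0.5, 0.2]
grip_width: 0.702
```

```bash
python3 - <<'E'
from h import *
c=snap('wrist','w2.png'); snap('top','top2.png')
plan([.468,-.0285,.039],down(-91))
for P in [(.468,-.0285,.06),(.523,-.0285,.06),(.413,-.0285,.06)]: print(w2p(c,P))
E
```

```text
t 2.35 pos [ 0.4643 -0.0277  0.1168] turn(tool) [0.01  0.002 0.002] shift after turn mm [ 0.7 -3.7 77.8] shift w/o turn [ 0.8 -4.4 77.8] F [ 0.1 -0.   0.3] grip 0.698 q [-0.22  0.38  1.84 -0.    0.93  1.36]
[318.79209978 218.95011851]
[317.87042336 149.97389501]
[319.59076245 278.7202644 ]
```

View pics/w2.png

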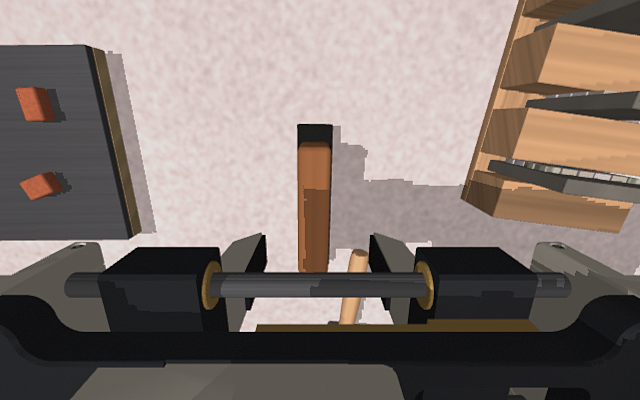

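The wrist view shows the scraper between the open fingers: grip top centred near column 315, far wood end at row 145. I'll go down and grip it.

arm_command --motion '[{"linear": [0, -1, 20], "angular": [0, 0, 0]}, {"linear": [0, -1, 20], "angular": [0, 0, 0]}, {"linear": [0, -1, 20], "angular": [0, 0, 0]}, {"linear": [0, -1, 17], "angular": [0, 0, 0]}, {"linear": [0, 0, 0], "angular": [0, 0, 0]}, {"linear": [0, 0, 0], "angular": [0, 0, 0]}, {"linear": [0, 0, 0], "angular": [0, 0, 0]}]'

```text
time_s: 3.05
eef_pos: [0.4726, -0.0289, 0.0453]
eef_rot: [-0.701, 0.713, -0.001, 0.001]
force: [0.7, 0.4, -0.1]
grip_width: 0.699
```

```bash
python3 - <<'E'
from h import *
plan([.468,-.0285,.039],down(-91))
E
```

```text
t 3.05 pos [ 0.4726 -0.0289  0.0453] turn(tool) [-0.003 -0.001  0.001] shift after turn mm [-0.4  4.6  6.3] shift w/o turn [-0.4  4.6  6.3] F [ 0.7  0.4 -0.1] grip 0.699 q [-0.22  0.5   1.9  -0.    0.74  1.36]
```

arm_command --motion '[{"linear": [0, 2, 5.5], "angular": [0, 0, 0]}, {"linear": [0, 0, 0], "angular": [0, 0, 0]}, {"linear": [0, 0, 0], "angular": [0, 0, 0]}]'

```text
time_s: 3.35
eef_pos: [0.4695, -0.0286, 0.0384]
eef_rot: [-0.701, 0.713, -0.0, -0.0]
force: [0.4, 0.3, -0.1]
grip_width: 0.7
```

arm_command --motion '[{"linear": [0, 0, 0], "angular": [0, 0, 0]}, {"linear": [0, 0, 0], "angular": [0, 0, 0]}, {"linear": [0, 0, 0], "angular": [0, 0, 0]}, {"linear": [0, 0, 0], "angular": [0, 0, 0]}, {"linear": [0, 0, 0], "angular": [0, 0, 0]}, {"linear": [0, 0, 0], "angular": [0, 0, 0]}, {"linear": [0, 0, 0], "angular": [0, 0, 0]}, {"linear": [0, 0, 0], "angular": [0, 0, 0]}]' --jaw 0 --newtons 35

```text
time_s: 4.15
eef_pos: [0.4696, -0.0285, 0.0383]
eef_rot: [-0.701, 0.713, 0.0, 0.0]
force: [0.9, 2.8, 1.4]
grip_width: 0.282
```

```bash
python3 - <<'E'
from h import *
plan([.468,-.0285,.039],down(-91))
E
```

```text
t 4.15 pos [ 0.4696 -0.0285  0.0383] turn(tool) [-0.     0.     0.001] shift after turn mm [ 0.1  1.6 -0.7] shift w/o turn [ 0.1  1.6 -0.7] F [0.9 2.8 1.4] grip 0.282 q [-0.22  0.51  1.91  0.    0.72  1.36]
```

The scraper is gripped: the opening matches its 26 mm grip. Next I'll lift it and move it to the near (-y) edge of the board.

```bash
python3 - <<'E'
from h import *
plan([.524,.152,.0983],down(-90)) 
plan([.524,.152,.063],down(-90)) 
E
```

```text
t 4.15 pos [ 0.4696 -0.0285  0.0383] turn(tool) [-0.     0.    -0.016] shift after turn mm [-180.5  -54.4  -60. ] shift w/o turn [-181.3  -51.5  -60. ] F [0.9 2.8 1.4] grip 0.282 q [-0.22  0.51  1.91  0.    0.72  1.36]
t 4.15 pos [ 0.4696 -0.0285  0.0383] turn(tool) [-0.     0.    -0.016] shift after turn mm [-180.5  -54.4  -24.7] shift w/o turn [-181.3  -51.5  -24.7] F [0.9 2.8 1.4] grip 0.282 q [-0.22  0.51  1.91  0.    0.72  1.36]
```

arm_command --motion '[{"linear": [0, 0, -15], "angular": [0, 0, 0]}, {"linear": [0, 0, -20], "angular": [0, 0, 0]}, {"linear": [0, 0, -25], "angular": [0, 0, 0]}, {"linear": [0, 0, 0], "angular": [0, 0, -0.016]}, {"linear": [-20, -6, 0], "angular": [0, 0, 0]}, {"linear": [-20, -6, 0], "angular": [0, 0, 0]}, {"linear": [-20, -6, 0], "angular": [0, 0, 0]}, {"linear": [-20, -6, 0], "angular": [0, 0, 0]}, {"linear": [-20, -6, 0], "angular": [0, 0, 0]}, {"linear": [-20, -6, 0], "angular": [0, 0, 0]}, {"linear": [-20, -6, 0], "angular": [0, 0, 0]}, {"linear": [-20, -6, 0], "angular": [0, 0, 0]}, {"linear": [-20, -6, 0], "angular": [0, 0, 0]}, {"linear": [0, 0, 0], "angular": [0, 0, 0]}, {"linear": [0, 0, 0], "angular": [0, 0, 0]}, {"linear": [0, 0, 0], "angular": [0, 0, 0]}, {"linear": [0, 0, 0], "angular": [0, 0, 0]}]'

```text
time_s: 5.85
eef_pos: [0.5233, 0.1505, 0.0979]
eef_rot: [-0.707, 0.707, 0.0, -0.0]
force: [0.9, 0.3, -2.4]
grip_width: 0.281
```

```bash
python3 - <<'E'
from h import *
plan([.524,.152,.063],down(-90)) 
snap('side','s3.png');crop('s3',200,100,400,310,2.7,'s3c.png'); snap('wrist','w3.png')
E
```

```text
t 5.85 pos [0.5233 0.1505 0.0979] turn(tool) [ 0.001 -0.    -0.001] shift after turn mm [-1.5 -0.7 34.9] shift w/o turn [-1.5 -0.7 34.9] F [ 0.9  0.3 -2.4] grip 0.281 q [ 0.14  0.52  1.65 -0.    0.97  1.71]
```

View pics/s3c.png

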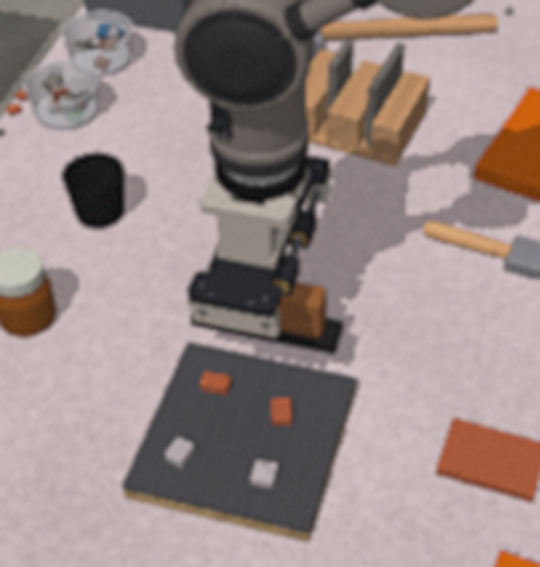

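View pics/w3.png

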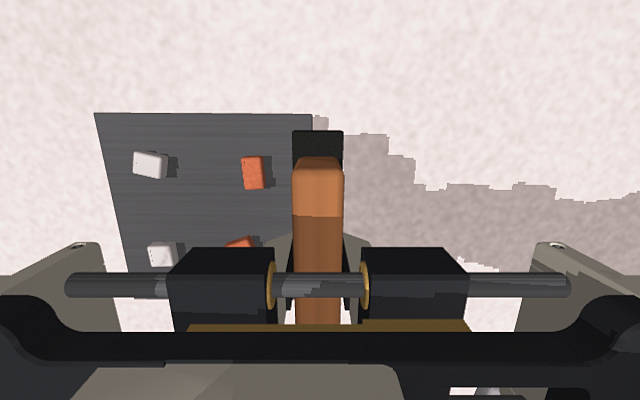

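Side and wrist views: the scraper is over the board's near edge, all four chips are ahead of it, and its length spans them. I'll lower it next.

arm_command --motion '[{"linear": [0, 0, 12], "angular": [0, 0, 0]}, {"linear": [0, 0, 12], "angular": [0, 0, 0]}, {"linear": [0, 0, 6], "angular": [0, 0, 0]}, {"linear": [0, 0, 4], "angular": [0, 0, 0]}, {"linear": [0, 0, 0], "angular": [0, 0, 0]}, {"linear": [0, 0, 0], "angular": [0, 0, 0]}, {"linear": [0, 0, 0], "angular": [0, 0, 0]}]'

```text
time_s: 6.65
eef_pos: [0.5238, 0.1514, 0.0645]
eef_rot: [-0.707, 0.707, -0.0, 0.0]
force: [0.9, 0.5, -1.2]
grip_width: 0.28
```

```bash
python3 - <<'E'
from h import *
plan([.524,.152,.063],down(-90)) 
snap('side','s4.png');crop('s4',200,100,400,310,2.7,'s4c.png'); snap('wrist','w4.png')
E
```

```text
t 6.65 pos [0.5238 0.1514 0.0645] turn(tool) [-0.001  0.    -0.   ] shift after turn mm [-0.6 -0.2  1.5] shift w/o turn [-0.6 -0.2  1.5] F [ 0.9  0.5 -1.2] grip 0.28 q [ 0.14  0.57  1.68 -0.    0.89  1.71]
```

View pics/s4c.png

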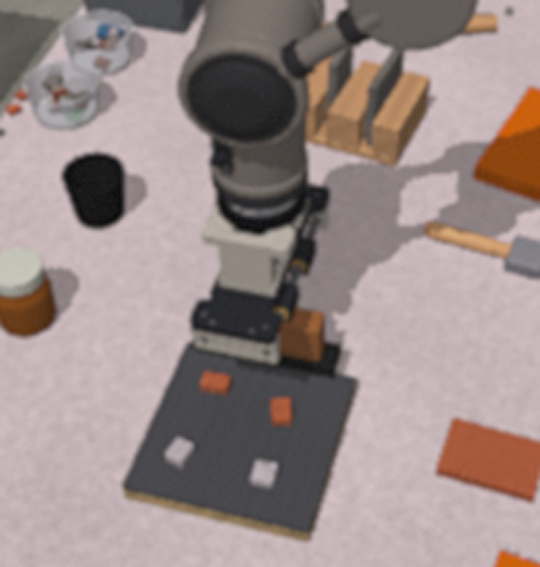

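View pics/w4.png

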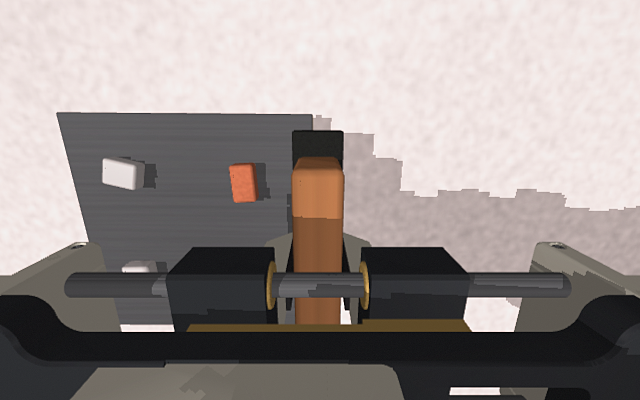

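arm_command --motion '[{"linear": [-5, 0, 1], "angular": [0, 0, 0]}, {"linear": [-9, 0, 0], "angular": [0, 0, 0]}, {"linear": [-9, 0, 0], "angular": [0, 0, 0]}, {"linear": [-9, 0, 0], "angular": [0, 0, 0]}, {"linear": [-9, 0, 0], "angular": [0, 0, 0]}, {"linear": [-9, 0, 0], "angular": [0, 0, 0]}, {"linear": [-9, 0, 0], "angular": [0, 0, 0]}, {"linear": [-9, 0, 0], "angular": [0, 0, 0]}]'

```text
time_s: 7.55
eef_pos: [0.5236, 0.2202, 0.0632]
eef_rot: [-0.707, 0.707, -0.0, -0.0]
force: [0.2, 0.4, -1.6]
grip_width: 0.284
```

```bash
python3 - <<'E'
from h import *
plan([.524,.355,.063],down(-90)) 
snap('side','s5.png');crop('s5',200,100,400,310,2.7,'s5c.png')
E
```

```text
t 7.55 pos [0.5236 0.2202 0.0632] turn(tool) [-0. -0. -0.] shift after turn mm [-134.8   -0.4    0.2] shift w/o turn [-134.8   -0.4    0.2] F [ 0.2  0.4 -1.6] grip 0.284 q [ 0.26  0.61  1.61 -0.    0.92  1.83]
```

View pics/s5c.png

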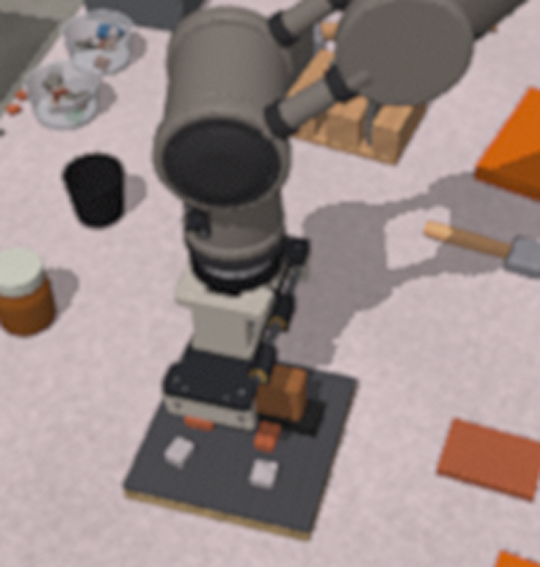

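The side view shows the two red chips being pushed ahead of the foot while the white ones wait in front. I'll continue past the far edge.

arm_command --motion '[{"linear": [-9, 0, 0], "angular": [0, 0, 0]}, {"linear": [-9, 0, 0], "angular": [0, 0, 0]}, {"linear": [-9, 0, 0], "angular": [0, 0, 0]}, {"linear": [-9, 0, 0], "angular": [0, 0, 0]}, {"linear": [-9, 0, 0], "angular": [0, 0, 0]}, {"linear": [-9, 0, 0], "angular": [0, 0, 0]}, {"linear": [-9, 0, 0], "angular": [0, 0, 0]}, {"linear": [-9, 0, 0], "angular": [0, 0, 0]}, {"linear": [-9, 0, 0], "angular": [0, 0, 0]}, {"linear": [-9, 0, 0], "angular": [0, 0, 0]}, {"linear": [-9, 0, 0], "angular": [0, 0, 0]}, {"linear": [-9, 0, 0], "angular": [0, 0, 0]}, {"linear": [-9, 0, 0], "angular": [0, 0, 0]}, {"linear": [-9, 0, 0], "angular": [0, 0, 0]}, {"linear": [-8, 0, 0], "angular": [0, 0, 0]}, {"linear": [0, 0, 0], "angular": [0, 0, 0]}, {"linear": [0, 0, 0], "angular": [0, 0, 0]}]'

```text
time_s: 9.3
eef_pos: [0.5235, 0.3534, 0.0631]
eef_rot: [0.707, -0.707, 0.0, 0.0]
force: [1.9, 0.2, -1.4]
grip_width: 0.28
```

```bash
python3 - <<'E'
from h import *
plan([.524,.355,.063],down(-90)) 
snap('side','s6.png');crop('s6',180,120,380,330,2.7,'s6c.png')
snap('top','top6.png');crop('top6',170,120,330,240,5,'t6c.png')
E
```

```text
t 9.3 pos [0.5235 0.3534 0.0631] turn(tool) [ 0. -0.  0.] shift after turn mm [-1.6 -0.5  0.1] shift w/o turn [-1.6 -0.5  0.1] F [ 1.9  0.2 -1.4] grip 0.28 q [ 0.47  0.7   1.41 -0.    1.03  2.04]
```

View pics/s6c.png

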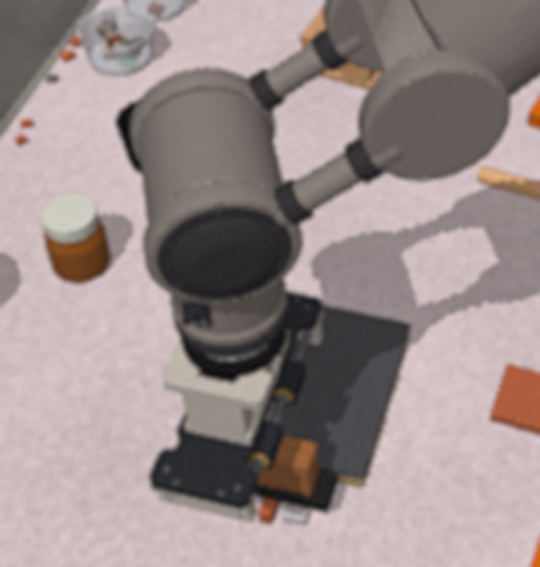

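View pics/t6c.png

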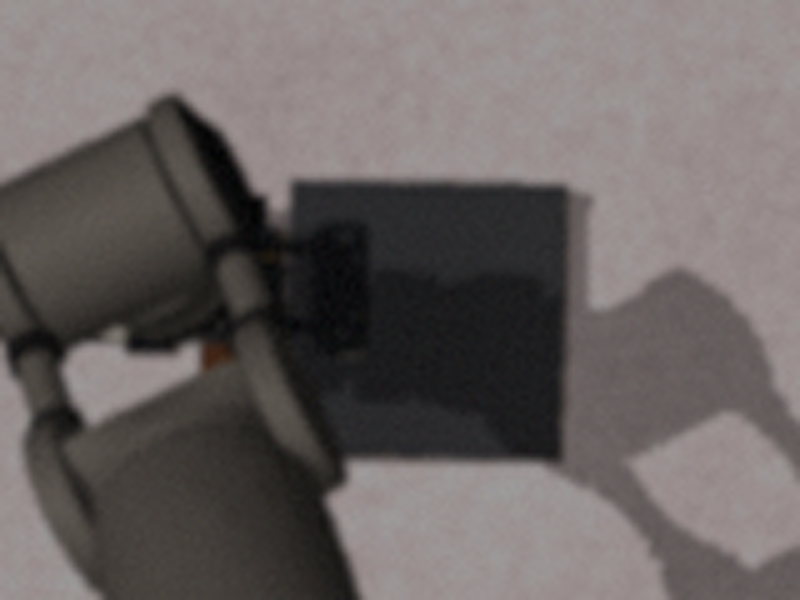

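Both views show the board empty behind the scraper, with chips visible beyond the far edge at about (269,508) and (297,515) in the side crop. I'll lift and look again.

arm_command --motion '[{"linear": [0, 0, -15], "angular": [0, 0, 0]}, {"linear": [0, 0, -25], "angular": [0, 0, 0]}, {"linear": [0, 0, -30], "angular": [0, 0, 0]}, {"linear": [20, 0, 0], "angular": [0, 0, 0]}, {"linear": [25, 0, 0], "angular": [0, 0, 0]}, {"linear": [25, 0, 0], "angular": [0, 0, 0]}, {"linear": [25, 0, 0], "angular": [0, 0, 0]}, {"linear": [25, 0, 0], "angular": [0, 0, 0]}, {"linear": [25, 0, 0], "angular": [0, 0, 0]}, {"linear": [25, 0, 0], "angular": [0, 0, 0]}, {"linear": [25, 0, 0], "angular": [0, 0, 0]}, {"linear": [25, 0, 0], "angular": [0, 0, 0]}, {"linear": [25, 0, 0], "angular": [0, 0, 0]}, {"linear": [25, 0, 0], "angular": [0, 0, 0]}, {"linear": [20, 0, 0], "angular": [0, 0, 0]}, {"linear": [0, 0, 0], "angular": [0, 0, 0]}, {"linear": [0, 0, 0], "angular": [0, 0, 0]}, {"linear": [0, 0, 0], "angular": [0, 0, 0]}]'

```text
time_s: 11.2
eef_pos: [0.5235, 0.0639, 0.1333]
eef_rot: [0.707, -0.707, -0.0, -0.0]
force: [0.2, -0.1, -2.0]
grip_width: 0.278
```

```bash
python3 - <<'E'
from h import *
plan([.51,.06,.0385],down(-90)) 
snap('side','s7.png');crop('s7',180,120,380,330,2.7,'s7c.png')
snap('top','top7.png');crop('top7',170,120,330,240,5,'t7c.png')
E
```

```text
t 11.2 pos [0.5235 0.0639 0.1333] turn(tool) [-0.  0.  0.] shift after turn mm [ 3.9 13.5 94.8] shift w/o turn [ 3.9 13.5 94.8] F [ 0.2 -0.1 -2. ] grip 0.278 q [-0.02  0.45  1.66  0.    1.03  1.55]
```

View pics/s7c.png

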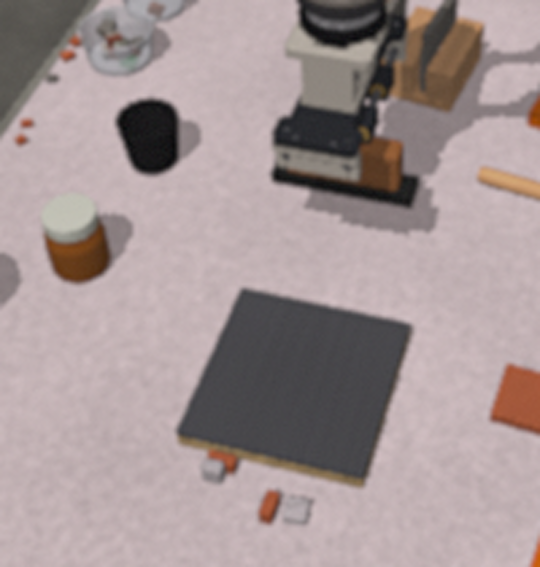

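View pics/t7c.png

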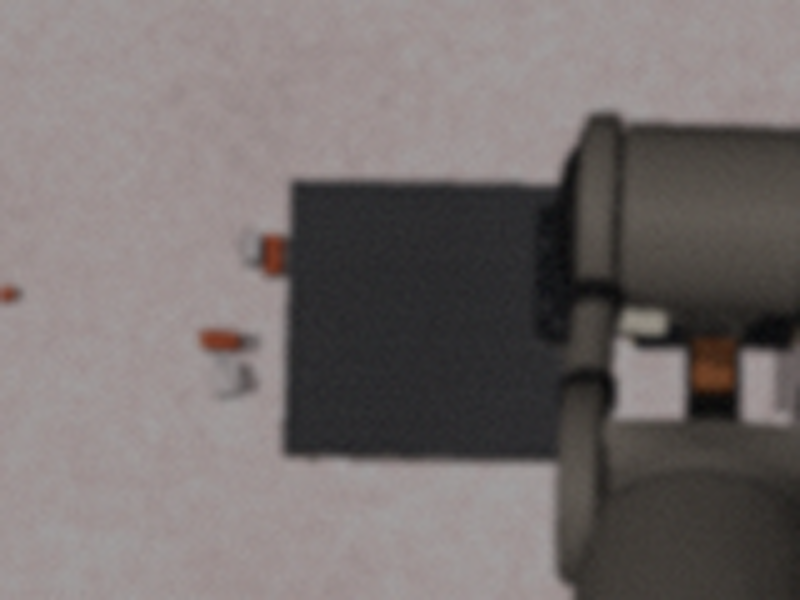

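The board is clear: all four chips lie beyond its far edge. I'll check the red one touching the white chip from closer.

```bash
python3 - <<'E'
from h import *
crop('s7',235,270,310,325,10,'s7d.png'); c=load('s7')
for z in (0.0,.006,.012,.02,.024): print(z,np.round(p2w(c,180+224/2.7,120+452/2.7,z)[:2],4))
print(w2p(c,(.55,.321,.022)),w2p(c,(.55,.321,0)))
E
```

```text
0.0 [0.5625 0.3212]
0.006 [0.5607 0.3245]
0.012 [0.5589 0.3279]
0.02 [0.5566 0.3324]
0.024 [0.5554 0.3346]
[267.20209781 283.45657443] [267.97933304 288.5068541 ]
```

View pics/s7d.png

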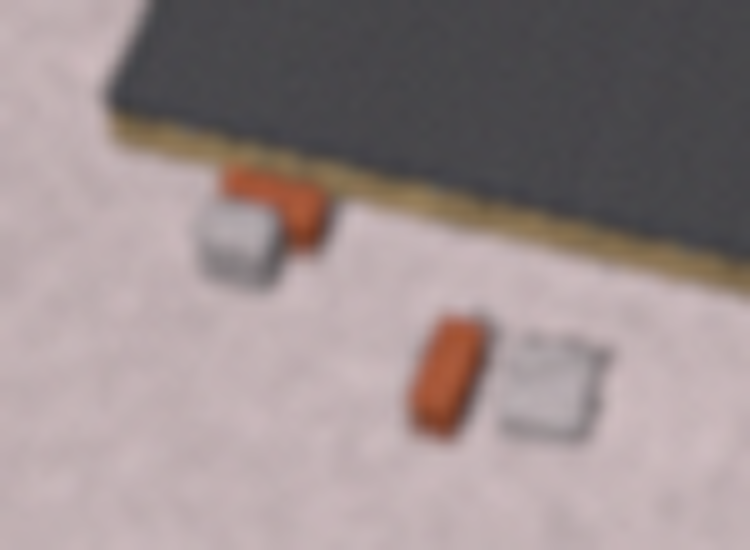

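All four chips are on the table beside the board. I'll set the scraper down.

arm_command --motion '[{"linear": [0, 3, 20], "angular": [0, 0, 0]}, {"linear": [0, 3, 20], "angular": [0, 0, 0]}, {"linear": [0, 3, 20], "angular": [0, 0, 0]}, {"linear": [0, 3, 15], "angular": [0, 0, 0]}, {"linear": [0, 0, 10], "angular": [0, 0, 0]}, {"linear": [0, 0, 6], "angular": [0, 0, 0]}, {"linear": [0, 0, 3], "angular": [0, 0, 0]}, {"linear": [0, 0, 0], "angular": [0, 0, 0]}, {"linear": [0, 0, 0], "angular": [0, 0, 0]}, {"linear": [0, 0, 0], "angular": [0, 0, 0]}]'

```text
time_s: 12.3
eef_pos: [0.512, 0.0633, 0.0398]
eef_rot: [-0.707, 0.707, -0.0, 0.0]
force: [-0.2, 0.2, -1.3]
grip_width: 0.281
```

arm_command --motion '[{"linear": [0, 0, 1.2], "angular": [0, 0, 0]}, {"linear": [0, 0, 0], "angular": [0, 0, 0]}, {"linear": [0, 0, 0], "angular": [0, 0, 0]}]'

```text
time_s: 12.6
eef_pos: [0.5119, 0.0633, 0.0383]
eef_rot: [-0.707, 0.707, -0.0, 0.0]
force: [1.0, 0.3, -0.2]
grip_width: 0.283
```

arm_command --motion '[{"linear": [0, 0, 0], "angular": [0, 0, 0]}, {"linear": [0, 0, 0], "angular": [0, 0, 0]}, {"linear": [0, 0, 0], "angular": [0, 0, 0]}, {"linear": [0, 0, 0], "angular": [0, 0, 0]}, {"linear": [0, 0, 0], "angular": [0, 0, 0]}, {"linear": [0, 0, 0], "angular": [0, 0, 0]}]' --jaw 0.7

```text
time_s: 13.2
eef_pos: [0.5116, 0.0633, 0.038]
eef_rot: [-0.707, 0.707, -0.0, -0.0]
force: [-0.1, 0.7, 0.6]
grip_width: 0.692
```

arm_command --motion '[{"linear": [0, 0, -15], "angular": [0, 0, 0]}, {"linear": [0, 0, -30], "angular": [0, 0, 0]}, {"linear": [0, 0, -40], "angular": [0, 0, 0]}, {"linear": [0, 0, -40], "angular": [0, 0, 0]}, {"linear": [0, 0, -40], "angular": [0, 0, 0]}, {"linear": [0, 0, 0], "angular": [0, 0, 0]}, {"linear": [0, 0, 0], "angular": [0, 0, 0]}, {"linear": [0, 0, 0], "angular": [0, 0, 0]}]'

```text
time_s: 14.0
eef_pos: [0.5107, 0.0634, 0.2017]
eef_rot: [-0.707, 0.707, 0.001, -0.001]
force: [0.1, -0.1, 0.1]
grip_width: 0.699
```

```bash
python3 - <<'E'
from h import *
plan([.600,-.247,.21],down(-7.5))
plan([.600,-.247,.21],down(172.5))
snap('side','s8.png')
E
```

```text
t 14.0 pos [0.5107 0.0634 0.2017] turn(tool) [ 0.002  0.002 -1.44 ] shift after turn mm [129.  296.1  -8.3] shift w/o turn [310.4 -89.3  -8.5] F [ 0.1 -0.1  0.1] grip 0.699 q [-0.03  0.35  1.6  -0.    1.19  1.55]
t 14.0 pos [0.5107 0.0634 0.2017] turn(tool) [ 0.002 -0.002  1.702] shift after turn mm [-129.  -296.1   -8.3] shift w/o turn [310.4 -89.3  -8.5] F [ 0.1 -0.1  0.1] grip 0.699 q [-0.03  0.35  1.6  -0.    1.19  1.55]
```

View pics/s8.png

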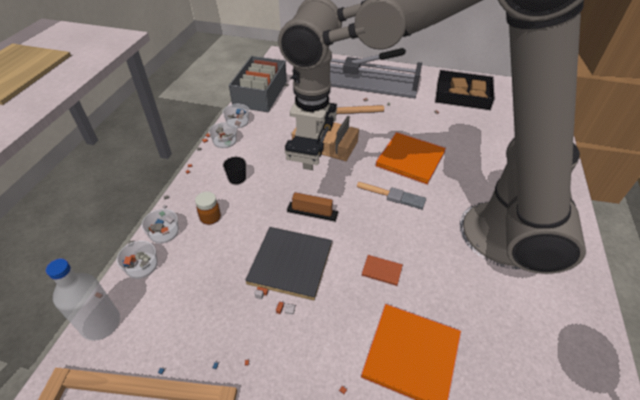

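The side view shows the scraper standing on the table at (312,205) beside the board, with the chips at (263,292) and (285,308). Now I'll move above the tall tablet.

arm_command --motion '[{"linear": [0, 0, 0], "angular": [0, 0, -0.12]}, {"linear": [0, 0, 0], "angular": [0, 0, -0.12]}, {"linear": [0, 0, 0], "angular": [0, 0, -0.12]}, {"linear": [0, 0, 0], "angular": [0, 0, -0.12]}, {"linear": [0, 0, 0], "angular": [0, 0, -0.12]}, {"linear": [0, 0, 0], "angular": [0, 0, -0.12]}, {"linear": [0, 0, 0], "angular": [0, 0, -0.12]}, {"linear": [0, 0, 0], "angular": [0, 0, -0.12]}, {"linear": [0, 0, 0], "angular": [0, 0, -0.12]}, {"linear": [0, 0, 0], "angular": [0, 0, -0.12]}, {"linear": [0, 0, 0], "angular": [0, 0, -0.12]}, {"linear": [0, 0, 0], "angular": [0, 0, -0.12]}, {"linear": [16, 37, -1], "angular": [0, 0, 0]}, {"linear": [16, 37, -1], "angular": [0, 0, 0]}, {"linear": [16, 37, -1], "angular": [0, 0, 0]}, {"linear": [16, 37, -1], "angular": [0, 0, 0]}, {"linear": [16, 37, -1], "angular": [0, 0, 0]}, {"linear": [16, 37, -1], "angular": [0, 0, 0]}, {"linear": [16, 37, -1], "angular": [0, 0, 0]}, {"linear": [16, 37, -1], "angular": [0, 0, 0]}]' --jaw 0.45

```text
time_s: 16.05
eef_pos: [0.5995, -0.2482, 0.209]
eef_rot: [0.998, -0.066, -0.001, -0.001]
force: [1.7, 0.3, 0.2]
grip_width: 0.45
```

arm_command --motion '[{"linear": [0, 0, 0], "angular": [0, 0, 0]}, {"linear": [0, 0, 0], "angular": [0, 0, 0]}, {"linear": [0, 0, 0], "angular": [0, 0, 0]}]'

```text
time_s: 16.35
eef_pos: [0.5993, -0.2456, 0.2099]
eef_rot: [0.998, -0.065, -0.001, -0.001]
force: [0.3, 0.4, 0.5]
grip_width: 0.453
```

```bash
python3 - <<'E'
from h import *
plan([.600,-.247,.122],down(-7.5))
c=snap('wrist','w9.png')
a=np.radians(-7.5); u=np.array([np.cos(a),np.sin(a)]); v=np.array([-u[1],u[0]])
for s in (-.04,0,.04):
  for t in (-.005,.005): p=np.array([.600,-.247])+s*v+t*u; print(s,t,np.round(w2p(c,(*p,.14)),1))
snap('top','top9.png'); crop('top9',370,120,470,220,6,'t9c.png')
E
```

```text
t 16.35 pos [ 0.5993 -0.2456  0.2099] turn(tool) [-0.001  0.002  0.001] shift after turn mm [ 0.8  1.3 87.9] shift w/o turn [ 1.   1.4 87.9] F [0.3 0.4 0.5] grip 0.453 q [-0.51  0.59  1.19  0.    1.37 -0.38]
-0.04 -0.005 [312.5 259.7]
-0.04 0.005 [323.8 259.7]
0 -0.005 [312.3 217.2]
0 0.005 [324.2 217.2]
0.04 -0.005 [312.2 170.3]
0.04 0.005 [324.6 170.3]
```

View pics/w9.png

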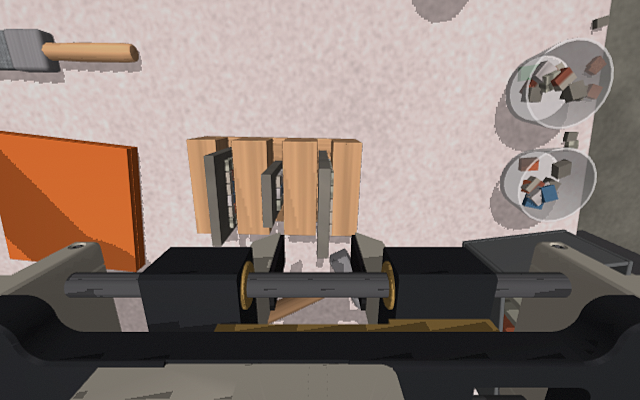

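View pics/t9c.png

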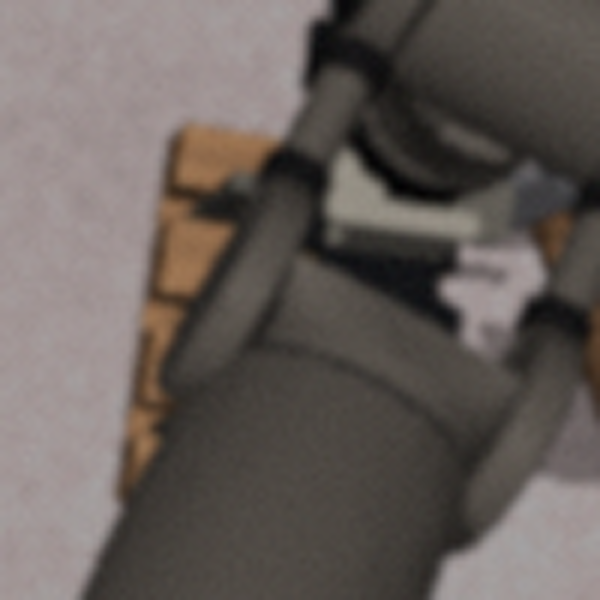

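```bash
python3 - <<'E'
from h import *
crop('w9',260,130,390,290,4,'w9c.png')
E
```

```text
(no output)
```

View pics/w9c.png

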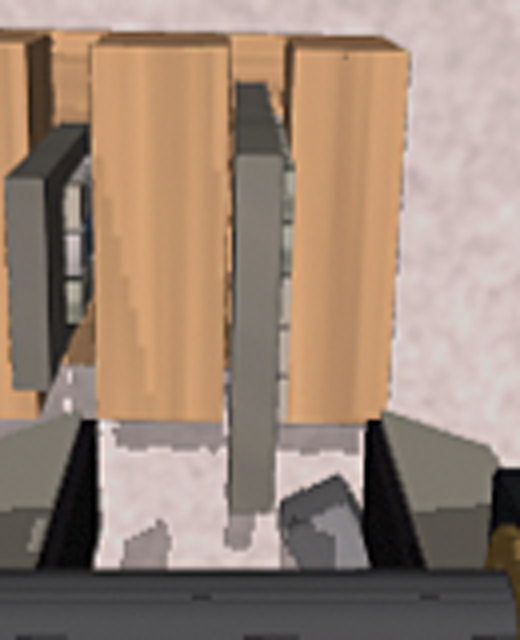

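Wrist crop: the tablet's top edge spans rows 168–258 and columns about 318–330, roughly 4 mm to the +x jaw side of the fingers' midline. I'll correct for that and descend.

arm_command --motion '[{"linear": [4, 0.5, 10], "angular": [0, 0, 0.012]}, {"linear": [0, 0, 20], "angular": [0, 0, 0]}, {"linear": [0, 0, 20], "angular": [0, 0, 0]}, {"linear": [0, 0, 16], "angular": [0, 0, 0]}, {"linear": [0, 0, 10], "angular": [0, 0, 0]}, {"linear": [0, 0, 8], "angular": [0, 0, 0]}, {"linear": [0, 0, 0], "angular": [0, 0, 0]}, {"linear": [0, 0, 0], "angular": [0, 0, 0]}, {"linear": [0, 0, 0], "angular": [0, 0, 0]}]'

```text
time_s: 17.35
eef_pos: [0.6042, -0.2481, 0.128]
eef_rot: [0.997, -0.071, 0.001, 0.0]
force: [-0.4, -0.4, 0.1]
grip_width: 0.45
```

```bash
python3 - <<'E'
from h import *
plan([.603,-.247,.122],down(-8.2))
snap('wrist','w10.png');crop('w10',220,120,420,290,4,'w10c.png')
snap('side','s10.png');crop('s10',260,70,390,170,6,'s10c.png')
E
```

```text
t 17.35 pos [ 0.6042 -0.2481  0.128 ] turn(tool) [ 0.001 -0.002  0.   ] shift after turn mm [-1.3 -0.9  6. ] shift w/o turn [-1.3 -0.9  6. ] F [-0.4 -0.4  0.1] grip 0.45 q [-0.51  0.66  1.28 -0.    1.19 -0.36]
```

View pics/w10c.png

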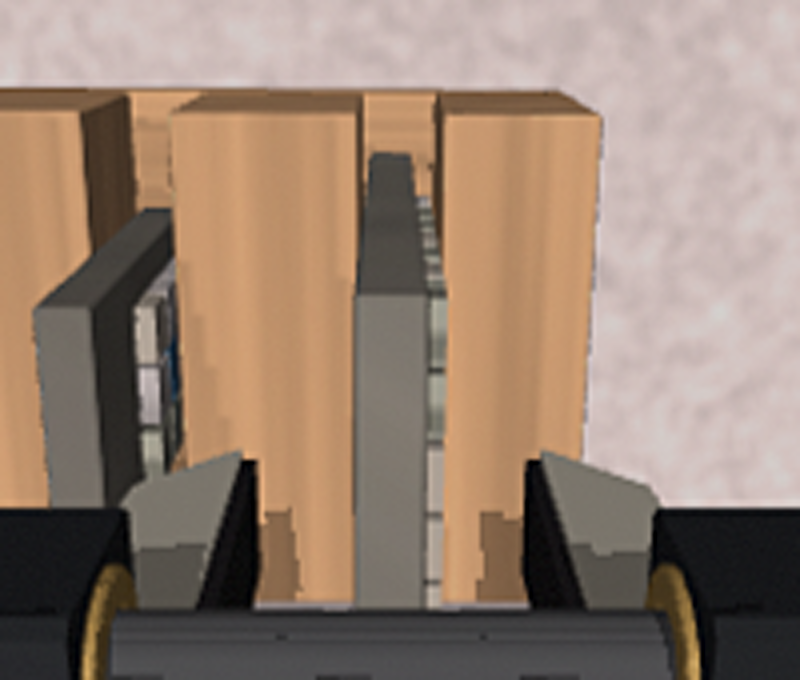

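View pics/s10c.png

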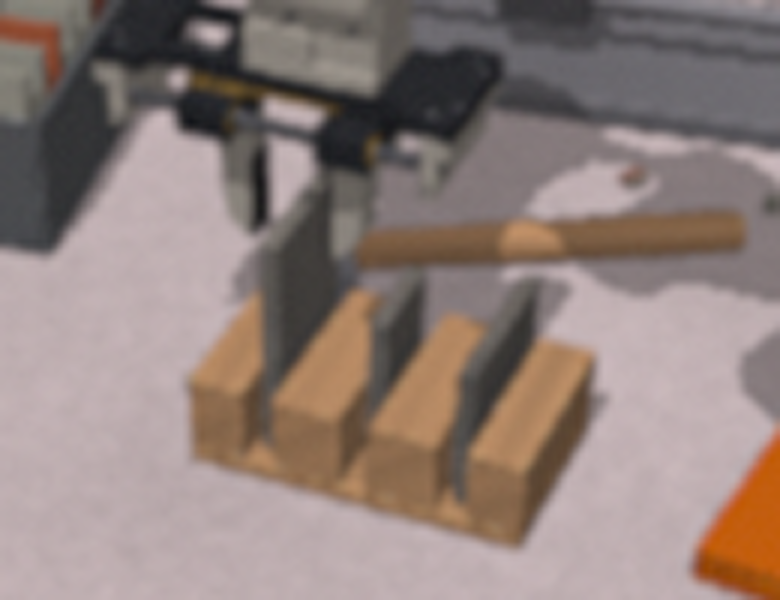

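The tablet (crop columns 357–423) sits midway between the finger faces at 255 and 525. I'll go down 6 mm and close.

arm_command --motion '[{"linear": [0, 0, 5.5], "angular": [0, 0, 0]}, {"linear": [0, 0, 0], "angular": [0, 0, 0]}, {"linear": [0, 0, 0], "angular": [0, 0, 0]}]'

```text
time_s: 17.75
eef_pos: [0.6035, -0.2478, 0.1213]
eef_rot: [0.997, -0.071, -0.0, -0.0]
force: [-0.7, 0.1, 0.4]
grip_width: 0.448
```

arm_command --motion '[{"linear": [0, 0, 0], "angular": [0, 0, 0]}, {"linear": [0, 0, 0], "angular": [0, 0, 0]}, {"linear": [0, 0, 0], "angular": [0, 0, 0]}, {"linear": [0, 0, 0], "angular": [0, 0, 0]}, {"linear": [0, 0, 0], "angular": [0, 0, 0]}, {"linear": [0, 0, 0], "angular": [0, 0, 0]}, {"linear": [0, 0, 0], "angular": [0, 0, 0]}, {"linear": [0, 0, 0], "angular": [0, 0, 0]}]' --jaw 0 --newtons 40

```text
time_s: 18.55
eef_pos: [0.6038, -0.2478, 0.1216]
eef_rot: [0.997, -0.071, 0.0, 0.0]
force: [1.1, -0.1, 0.6]
grip_width: 0.107
```

arm_command --motion '[{"linear": [0, 0, -8], "angular": [0, 0, 0]}, {"linear": [0, 0, -10], "angular": [0, 0, 0]}, {"linear": [0, 0, -10], "angular": [0, 0, 0]}, {"linear": [0, 0, 0], "angular": [0, 0, 0]}]'

```text
time_s: 18.95
eef_pos: [0.6046, -0.2483, 0.1519]
eef_rot: [0.997, -0.071, 0.002, 0.001]
force: [0.3, 0.2, -2.7]
grip_width: 0.11
```

```bash
python3 - <<'E'
from h import *
plan([.603,-.247,.25],down(-8.2))
snap('side','s11.png');crop('s11',260,50,390,170,5,'s11c.png')
E
```

```text
t 18.95 pos [ 0.6046 -0.2483  0.1519] turn(tool) [ 0.001 -0.004  0.   ] shift after turn mm [ -1.8  -1.1 -98.1] shift w/o turn [ -1.4  -0.9 -98.1] F [ 0.3  0.2 -2.7] grip 0.11 q [-0.51  0.64  1.26 -0.    1.24 -0.36]
```

View pics/s11c.png

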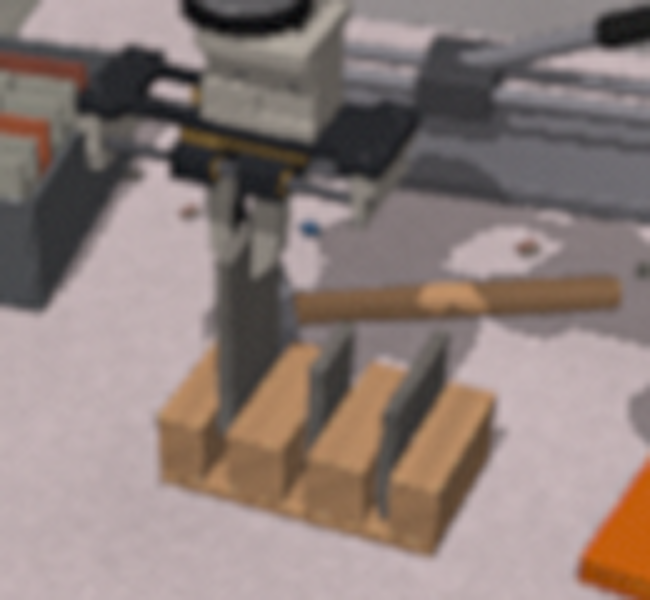

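The tablet is rising with the gripper and the others are still. I'll keep lifting.

arm_command --motion '[{"linear": [0, 0, -15], "angular": [0, 0, 0]}, {"linear": [0, 0, -20], "angular": [0, 0, 0]}, {"linear": [0, 0, -20], "angular": [0, 0, 0]}, {"linear": [0, 0, -20], "angular": [0, 0, 0]}, {"linear": [0, 0, -20], "angular": [0, 0, 0]}, {"linear": [0, 0, -20], "angular": [0, 0, 0]}, {"linear": [0, 0, -20], "angular": [0, 0, 0]}, {"linear": [0, 0, 0], "angular": [0, 0, 0]}, {"linear": [0, 0, 0], "angular": [0, 0, 0]}]'

```text
time_s: 19.9
eef_pos: [0.6035, -0.2477, 0.2838]
eef_rot: [0.997, -0.071, -0.0, -0.0]
force: [0.3, 0.6, -3.4]
grip_width: 0.107
```

```bash
python3 - <<'E'
from h import *
# target: tablet x heading yaw psi, tilt 45: tool z = fwd*s - up*c
def tgt(psi,tilt,foot_z,L=.1315-.010-.011):  # foot->TCP along tablet z (TCP at .1215 when foot at .010)
    a=np.radians(psi); t=np.radians(tilt); h=np.array([np.cos(a),np.sin(a),0]); up=np.array([0,0,1.])
    tx=np.cos(t)*h+np.sin(t)*up; tz=-np.sin(t)*h+np.cos(t)*up
    X=tx; Z=-tz; R=Ro.from_matrix(np.c_[X,np.cross(Z,X),Z])
    C=np.array([.516,.238,foot_z])+ .065*np.cos(t)*up
    tcp=C+ tz*(.1115-.065)+ tx*(-.002)
    return tcp,R
for psi in (24.6,15,30):
    tcp,R=tgt(psi,45,.125); print(psi,np.round(tcp,3)); 
p,R=tgt(24.6,45,.125); plan(p,R); plan([p[0],p[1],.28],down(24.6))
E
```

```text
24.6 [0.485 0.224 0.202]
15 [0.483 0.229 0.202]
30 [0.486 0.221 0.202]
t 19.9 pos [ 0.6035 -0.2477  0.2838] turn(tool) [ 0.224  0.764 -0.542] shift after turn mm [   5.  -478.1  120. ] shift w/o turn [-184.6 -449.7   81.5] F [ 0.3  0.6 -3.4] grip 0.107 q [-0.51  0.56  1.04 -0.    1.54 -0.36]
t 19.9 pos [ 0.6035 -0.2477  0.2838] turn(tool) [-0.     0.001 -0.572] shift after turn mm [  88.4 -478.1    3.8] shift w/o turn [-184.7 -449.7    3.9] F [ 0.3  0.6 -3.4] grip 0.107 q [-0.51  0.56  1.04 -0.    1.54 -0.36]
```

arm_command --motion '[{"linear": [-5, -12, 0], "angular": [0, 0, 0]}, {"linear": [-9, -22, 0], "angular": [0, 0, 0]}, {"linear": [-10.7, -26, 0], "angular": [0, 0, 0]}, {"linear": [-10.7, -26, 0], "angular": [0, 0, 0]}, {"linear": [-10.7, -26, 0], "angular": [0, 0, 0]}, {"linear": [-10.7, -26, 0], "angular": [0, 0, 0]}, {"linear": [-10.7, -26, 0], "angular": [0, 0, 0]}, {"linear": [-10.7, -26, 0], "angular": [0, 0, 0]}, {"linear": [-10.7, -26, 0], "angular": [0, 0, 0]}, {"linear": [-10.7, -26, 0], "angular": [0, 0, 0]}, {"linear": [-10.7, -26, 0], "angular": [0, 0, 0]}, {"linear": [-10.7, -26, 0], "angular": [0, 0, 0]}, {"linear": [-10.7, -26, 0], "angular": [0, 0, 0]}, {"linear": [-10.7, -26, 0], "angular": [0, 0, 0]}, {"linear": [-10.7, -26, 0], "angular": [0, 0, 0]}, {"linear": [-10.7, -26, 0], "angular": [0, 0, 0]}, {"linear": [-10.7, -26, 0], "angular": [0, 0, 0]}, {"linear": [-7, -17, 0], "angular": [0, 0, 0]}, {"linear": [-4, -9, 0], "angular": [0, 0, 0]}, {"linear": [0, 0, 0], "angular": [0, 0, 0]}]'

```text
time_s: 21.9
eef_pos: [0.483, 0.225, 0.2837]
eef_rot: [0.998, -0.07, -0.001, 0.0]
force: [-0.0, -0.5, -3.6]
grip_width: 0.106
```

arm_command --motion '[{"linear": [0, 0, 0], "angular": [0, 0, -0.07]}, {"linear": [0, 0, 0], "angular": [0, 0, -0.1]}, {"linear": [0, 0, 0], "angular": [0, 0, -0.1]}, {"linear": [0, 0, 0], "angular": [0, 0, -0.1]}, {"linear": [0, 0, 0], "angular": [0, 0, -0.1]}, {"linear": [0, 0, 0], "angular": [0, 0, -0.1]}, {"linear": [0, 0, 0], "angular": [0, 0, 0]}, {"linear": [0, 0, 0], "angular": [0, 0, 0]}]'

```text
time_s: 22.7
eef_pos: [0.4843, 0.2233, 0.2842]
eef_rot: [0.978, 0.21, -0.0, 0.0]
force: [-0.9, -0.1, -3.0]
grip_width: 0.105
```

```bash
cat >> h.py <<'E'
def tgt(psi,tilt,foot_z):
    a=np.radians(psi); t=np.radians(tilt); h=np.array([np.cos(a),np.sin(a),0]); up=np.array([0,0,1.])
    tx=np.cos(t)*h+np.sin(t)*up; tz=-np.sin(t)*h+np.cos(t)*up
    X=tx; Z=-tz; R=Ro.from_matrix(np.c_[X,np.cross(Z,X),Z])
    C=np.array([.516,.238,foot_z])+ .065*np.cos(t)*up
    return C+ tz*(.1115-.065)+ tx*(-.002),R
E
python3 - <<'E'
from h import *
plan(*tgt(24.6,45,.125))
snap('side','s12.png'); snap('wrist','w12.png')
E
```

```text
t 22.7 pos [0.4843 0.2233 0.2842] turn(tool) [ 0.003  0.786 -0.006] shift after turn mm [-57.4  -0.2  58.3] shift w/o turn [ 0.7 -0.2 81.8] F [-0.9 -0.1 -3. ] grip 0.105 q [ 0.29  0.32  1.41 -0.    1.41 -0.13]
```

View pics/s12.png

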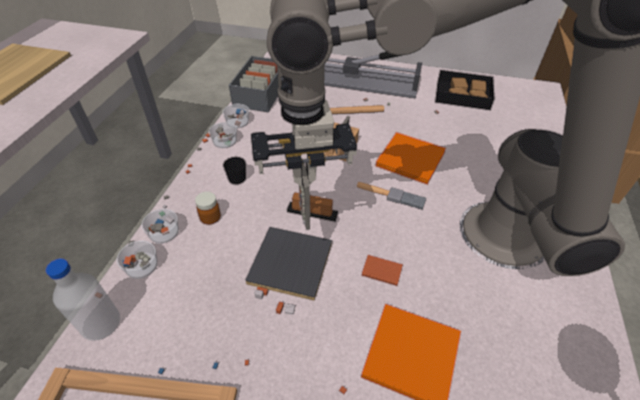

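The side view shows the tablet hanging over the board, with the rack, scraper, cup and jar in place. I'll lean it 45° now.

arm_command --motion '[{"linear": [0, 0, 0], "angular": [0, 0.05, 0]}, {"linear": [0, 0, 0], "angular": [0, 0.08, 0]}, {"linear": [0, 0, 0], "angular": [0, 0.08, 0]}, {"linear": [0, 0, 0], "angular": [0, 0.08, 0]}, {"linear": [0, 0, 0], "angular": [0, 0.08, 0]}, {"linear": [0, 0, 0], "angular": [0, 0.08, 0]}, {"linear": [0, 0, 0], "angular": [0, 0.08, 0]}, {"linear": [0, 0, 0], "angular": [0, 0.08, 0]}, {"linear": [0, 0, 0], "angular": [0, 0.08, 0]}, {"linear": [0, 0, 0], "angular": [0, 0.06, 0]}, {"linear": [0, 0, 0], "angular": [0, 0.036, 0]}, {"linear": [0, 0, 0], "angular": [0, 0, 0]}, {"linear": [0, 0, 0], "angular": [0, 0, 0]}, {"linear": [0, 0, 0], "angular": [0, 0, 0]}]'

```text
time_s: 24.2
eef_pos: [0.4846, 0.2241, 0.2849]
eef_rot: [0.903, 0.196, 0.374, -0.081]
force: [-0.4, -0.1, -3.4]
grip_width: 0.106
```

```bash
python3 - <<'E'
from h import *
plan(*tgt(24.6,45,.125))
snap('side','s13.png'); crop('s13',220,100,380,300,3,'s13c.png')
E
```

```text
t 24.2 pos [0.4846 0.2241 0.2849] turn(tool) [ 0.002 -0.    -0.002] shift after turn mm [-58.3   0.5  58.3] shift w/o turn [-58.3   0.5  58.3] F [-0.4 -0.1 -3.4] grip 0.106 q [ 0.19 -0.01  2.09  0.53  0.33 -0.67]
```

View pics/s13c.png

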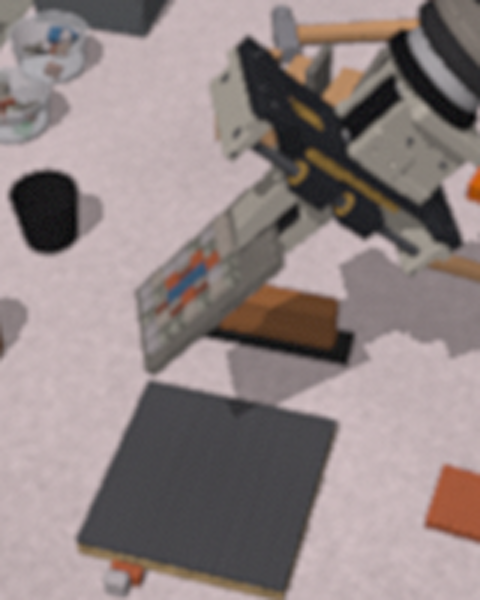

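The lean is in, but joint 5 is at 0.33 rad, close to its 0.28 limit, so I won't lower further. The foot is already well above 80 mm. I'll check the tablet's actual pose against the images.

```bash
python3 - <<'E'
from h import *
o=get_obs(); R=Ro.from_quat(o['eef_rot']).as_matrix(); p=o['eef_pos']
tx=R[:,0]; tz=-R[:,2]; ty=np.cross(tz,tx)
foot=p-.1115*tz+.002*tx; C=foot+.065*tz
print('foot',foot.round(3),'C',C.round(3),'dist',np.hypot(C[0]-.516,C[1]-.238).round(3),'x-vert',np.degrees(np.arccos(tx[2])).round(1),'z-vert',np.degrees(np.arccos(tz[2])).round(1))
for n in ('side','top'):
    c=snap(n,n+'14.png'); im=cv2.imread('pics/'+n+'14.png')
    s=4; im=cv2.resize(im,None,fx=s,fy=s,interpolation=cv2.INTER_CUBIC)
    for x in (-.007,.007):
        q=[w2p(c,foot+x*tx+y*ty+z*tz) for y,z in ((-.04,0),(.04,0),(.04,.1),(-.04,.1))]
        cv2.polylines(im,[np.int32((np.array(q)+.5)*s)],True,(0,255,0) if x>0 else (255,255,0),1)
    u=w2p(c,C)*s; x0,y0=int(max(u[0]-350,0)),int(max(u[1]-280,0)); cv2.imwrite('pics/%s14c.png'%n,im[y0:y0+560,x0:x0+700])
E
```

```text
foot [0.558 0.257 0.207] C [0.516 0.238 0.253] dist 0.0 x-vert 45.0 z-vert 45.0
```

View pics/side14c.png

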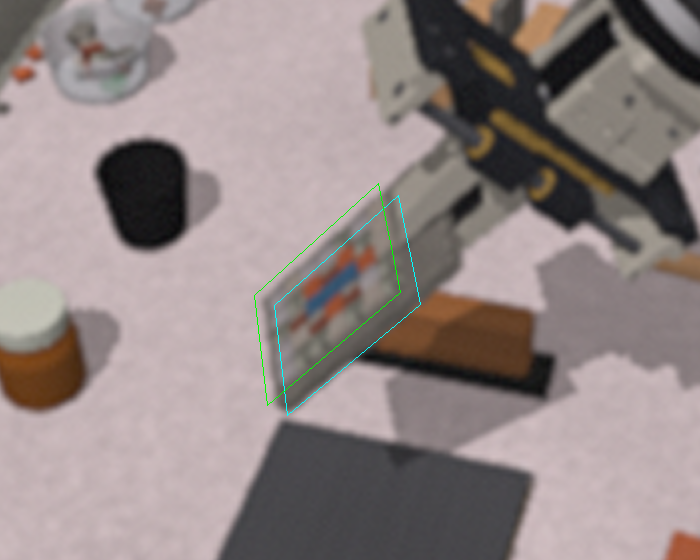

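View pics/top14c.png

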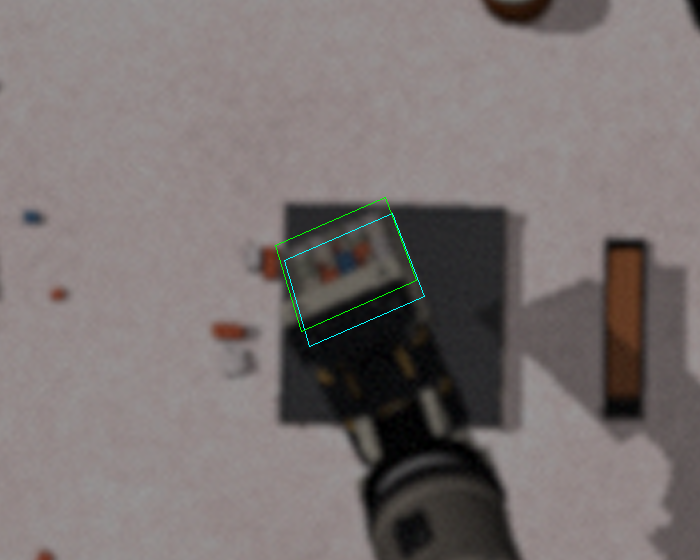

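Both views agree: the projected 45° tablet outline matches the real one within a few pixels, the mosaic faces up, and its centre is over the board centre. The board is clear, the scraper is standing on the table, and cup and jar are in place. I'll take a final stillness reading and then hand in.

arm_command --motion '[{"linear": [0, 0, 0], "angular": [0, 0, 0]}, {"linear": [0, 0, 0], "angular": [0, 0, 0]}, {"linear": [0, 0, 0], "angular": [0, 0, 0]}]'

```text
time_s: 24.65
eef_pos: [0.4842, 0.2241, 0.2845]
eef_rot: [0.903, 0.196, 0.374, -0.081]
force: [0.4, 0.4, -3.6]
grip_width: 0.112
```

```bash
python3 - <<'E'
from h import *
o=get_obs(); print(o['time_s'],o['eef_pos'].round(4),np.abs(o['qvel']).max().round(4),o['grip_width'],o['force'].round(1),o['qpos'].round(2))
print(close_job())
E
```

```text
24.65 [0.4842 0.2241 0.2845] 0.0022 0.11211564433044427 [ 0.4  0.4 -3.6] [ 0.19 -0.01  2.09  0.53  0.33 -0.67]
the job is handed in; nothing more can be done
None
```

I handed the job in at 24.65 s, with the tall tablet held still over the cleared board; no verdict was reported.

- **Chips and scraper:** I swept all four chips off the board's far (+y) edge in one pass with the gripped scraper. I then set the scraper down standing on the table, between the board and the rack. The last pictures show the board empty and all four chips on the table.
- **Tablet:** I drew it out of the far slot gripped on its bare top strip. It is held with the mosaic facing up, leaning 45.0°, its centre within about 1 mm of the measured board centre and its foot about 185 mm above the board. These figures come from the tool pose. The tablet outline they predict matched the top and side pictures within a few pixels. The arm was still and the measured weight steady.
- **Bystanders:** the cup and jar look unmoved. The other two tablets stood undisturbed in the first side view of the lift, and nothing went near the rack after that.

Three things did not go as planned:
- The first move call was refused for missing fields and nothing moved.
- The wrist camera put the tablet about 4 mm off the top and side estimate, so I went by the wrist view.
- I meant to lower the tablet further, to about 100 mm above the board. I left it high because joint 5 was at 0.33 rad, close to its 0.28 rad limit.

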